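# Build up a stacked heel on the pin jig

### The job

Build up the stacked heel on the pin jig, ready for the glue to set: thread the four heel lifts over its two pins, largest at the bottom (red-brown, then tan, then pale leather, and the small black rubber top piece last), each lying flat and fully down with its flat breast edge on the side of the brass bar. Then set the steel pressing block over the pins on top of them so that it bears on the stack. Leave the open glue tin where it stands.

Things in the scene. Friction and masses are not known exactly. Their poses are not given: they have to be found in the camera images.
- heel_jig: fixed jig: board 88x90 mm (x -30..58, y +-45 mm), metal top plate 14 mm above the bench. Two upright steel pins, 7 mm thick, 48 mm tall above the plate (last 10 mm a pointed cone), 26 mm apart. A brass bar 6 mm high (x -25..-18 mm, 62 mm along y) marks the breast side. Origin at bench level under the front pin, next to the bar; x runs to the rear pin at x = +26 mm; z up.
- seat_lift: ox-blood red-brown leather, the heel-seat lift, the largest: flat D-shaped lift, 64 mm long (x), 64 mm wide (y), 8 mm thick, 25 to 50 g, lying flat. Two 11 mm through holes at x = 0 and +26 mm. Origin at the underside, centre of the front hole. Flat breast edge at x = -14 mm, rounded back reaches x = +50 mm; sides straight and parallel from x = -11 to +16 mm; z up.
- tan_lift: tan (orange-brown) leather, the second largest: flat D-shaped lift, 60 mm long (x), 60 mm wide (y), 8 mm thick, 25 to 50 g, lying flat. Two 11 mm through holes at x = 0 and +26 mm. Origin at the underside, centre of the front hole. Flat breast edge at x = -14 mm, rounded back reaches x = +46 mm; sides straight and parallel from x = -11 to +16 mm; z up.
- pale_lift: pale cream leather, the third largest: flat D-shaped lift, 56 mm long (x), 56 mm wide (y), 8 mm thick, 25 to 50 g, lying flat. Two 11 mm through holes at x = 0 and +26 mm. Origin at the underside, centre of the front hole. Flat breast edge at x = -14 mm, rounded back reaches x = +42 mm; sides straight and parallel from x = -11 to +16 mm; z up.
- top_piece: black rubber with fine ribs, the ground-side top piece, the smallest: flat D-shaped lift, 52 mm long (x), 52 mm wide (y), 8 mm thick, 25 to 50 g, lying flat. Two 11 mm through holes at x = 0 and +26 mm. Origin at the underside, centre of the front hole. Flat breast edge at x = -14 mm, rounded back reaches x = +38 mm; sides straight and parallel from x = -11 to +16 mm; z up.
- press_block: steel pressing block 54 (x) x 48 (y) x 18 mm, 0.28 to 0.56 kg, with two 11 mm through holes at x = -13 and +13 mm; on top between them an upright dark wooden grip 14 mm thick (x), 44 mm long (y), from 18 to 48 mm above the underside. Alike both ways round. Origin at the middle of the underside, z up.
- glue_tin: open round dark tin of glue, 88 mm across, 45 mm high, loose; a bystander. Origin at the middle of its underside.

How it is judged (in metres and radians):
On the way, in this order (a step that is already met when the one before it is completed fails the run):
1. the largest, red-brown lift lies flat on the jig's plate, over both pins, breast to the brass bar (horizontal distance between seat_lift and heel_jig below 0.006 m and z of seat_lift in the frame of heel_jig between 0.0105 and 0.0175 m and angle between the x axis of seat_lift and the x axis of heel_jig, either way round below 0.25 rad and angle between seat_lift's own z axis and vertical below 0.08 rad), for 0.2 s.
2. the tan lift lies flat on the red-brown one (horizontal distance between tan_lift and heel_jig below 0.006 m and z of tan_lift in the frame of heel_jig between 0.0185 and 0.0255 m and angle between the x axis of tan_lift and the x axis of heel_jig, either way round below 0.25 rad and angle between tan_lift's own z axis and vertical below 0.08 rad), for 0.2 s.
3. the pale lift lies flat on the tan one (horizontal distance between pale_lift and heel_jig below 0.006 m and z of pale_lift in the frame of heel_jig between 0.0265 and 0.0335 m and angle between the x axis of pale_lift and the x axis of heel_jig, either way round below 0.25 rad and angle between pale_lift's own z axis and vertical below 0.08 rad), for 0.2 s.
4. the black rubber top piece lies flat on the pale lift (horizontal distance between top_piece and heel_jig below 0.006 m and z of top_piece in the frame of heel_jig between 0.0345 and 0.0415 m and angle between the x axis of top_piece and the x axis of heel_jig, either way round below 0.25 rad and angle between top_piece's own z axis and vertical below 0.08 rad), for 0.2 s.
5. the pressing block is over both pins and bears on the top piece (x of press_block in the frame of heel_jig between 0.007 and 0.019 m and y of press_block in the frame of heel_jig between -0.006 and 0.006 m and z of press_block in the frame of heel_jig between 0.0425 and 0.0495 m and angle between the x axis of press_block and the x axis of heel_jig, either way round below 0.25 rad and angle between press_block's own z axis and vertical below 0.08 rad), for 0.2 s.
At the end, for the whole second after the job is handed in: From the plate up: red-brown, tan, pale, black lift, pressing block. Lifts: front hole within 6 mm of the front pin; block centred within 6 mm each way; undersides within 3.5 mm of 14, 22, 30, 38, 46 mm above the bench; yaw within 0.25 rad, tilt under 0.08 rad. All at rest (all of step 1 and all of step 2 and all of step 3 and all of step 4 and all of step 5 and linear speed of each of seat_lift, tan_lift, pale_lift, top_piece, press_block below 0.01 m/s); the robot touches nothing.
It fails at once if the glue tin is shifted by more than 30 mm or tipped (distance of glue_tin from where it was at the start of the episode above 0.03 m or angle between glue_tin's own z axis and vertical above 0.3 rad).
It also fails if it takes over 109 s, if anything falls off the work surface, if the arm or the gripper's body presses on something with over 40 N, if the wrist force passes 120 N, or if a joint passes its speed limit or range.

### The arm

A 6-joint arm with a two-finger parallel gripper is mounted at the origin on a cart in front of the work surface, level with it; the furniture and walls round the work are solid. World frame = base frame: x ahead of the robot, y to its left, z up, the work surface at z = 0. Lengths are in mm, angles in rad, forces in N, time in s.
With the tool pointing down it reaches from about 350 to 775 mm from the base axis. Payload 7.3 kg.
Tool frame: the origin (TCP) lies on the centre line of the jaws, within the pads' length; the fingertips stand 17 mm ahead of it and the grasp point (between the pads) lies 2 mm behind it; z points along the fingers, y is the line along which they close (so a half turn about z gives the same grasp; the last joint's range is limited). The gripper opens to 92 mm and grips with 3 to 60 N. Pads are 19 mm wide; open, the fingers measure 130 mm over their backs; the gripper's body (75 mm by 190 mm) begins 47 mm behind the grasp point.
Start: joints at [0.974, 0.342, 1.524, -0, 1.275, -0.146], TCP at [228.723, 472.577, 243.741] pointing down, gripper open.
Joint ranges: [-2.53, 2.53], [-0.77, 2.02], [0.04, 2.7], [-1, 4.14], [0.28, 2.66], [-3.11, 3.11]. Speed limits (rad/s): [2.57, 2.57, 3.14, 3.14, 3.14, 3.14].

### API

Orientations are given as [roll, pitch, yaw] about the fixed x, y, z axes, in that order (R = Rz(yaw) Ry(pitch) Rx(roll)).
In Python, from plant import bot gives the robot as it stands. The module is installed in compiled form; this text tells all that it offers.
- The arm moves only by the shell command python3 -m pendant 'ROWS'. ROWS is JSON, a list of rows, each a list of 3 entries, a list of its own where there are three numbers: the shift along the world's x, y, z as a fraction of full scale, then the turn, a rotation vector about the world's x, y, z as a fraction of full scale, then the opening, from -1 (shut) to 1 (fully open), so that 0 is half open. In form: [[[tx, ty, tz], [rx, ry, rz], claw], ...]. A call has exactly 10 rows; each row shifts and turns the commanded pose from where the row before left it; what a row does not reach is not made up. Full scale, the value 1, is 30 mm for a shift and 0.12 rad for a turn. A row lasts 1/12 s, in which the tool goes at most 41.7 mm and 7.16 degrees, less where a joint would pass 70% of its speed; a pose out of reach is approached as far as the arm can. A call with a number of a shift or a turn outside -1 to 1 is refused whole. A call with a gripper value outside its range is refused whole. The fingers move at their own pace and stop on an object; the grip force is fixed at half the most. Time passes only in rows, so rows that do not move let the fingers close, or fill a call up. It gives the time, the measured TCP pose, the force, the opening and the grip force at its end, in the units of the state.
- bot.get_obs(): the state, without advancing time (a new reading comes with each control period).
- bot.capture(name): name is "scene" or "top" or "wrist"; returns the picture (384x512x3 uint8, blue, green, red); there is no depth.
- bot.camera_params(name): a dict with "fovy" (degrees; the focal length in pixels is half the picture's height over the tangent of half this angle, whatever the lens; pixels are square), "cx", "cy" (the principal point, pixels), "camera_from_world" (4x4, takes a point from world to camera coordinates). Camera axes: x right, y down, z forward; pixel columns grow to the right and rows downward; lengths in mm; the calibration is good to about 2 mm. A picture is of the moment at which its call begins: read the wrist's pose just before it. camera_params takes no time and is no camera call; for the wrist camera it gives the pose at the moment of the call.
- bot.close_job(): hands the job in; it is judged then, once.
The state is a dict: "time": time; "joint_positions": joint angles; "dq": joint speeds; "tau": joint torques, N m; "tool_pos": TCP position; "tcp_rot": TCP orientation; "contact_force": force on the tool from outside, world axes, zero at the start; "moment": the same for the moment, N m; "grip_width": finger opening in mm; "finger_force": force on a finger pad.
Only numpy, scipy, OpenCV 4.12 (cv2) and the standard library are available. Lean on these libraries where they do the work, as an engineer would, in place of code of your own. Each camera call takes 0.05 s, during which the arm holds its last target. There are 200 camera calls.

## Working session

There is one attempt and no reset: what is moved stays moved. The work goes in short steps, Python scripts to look and compute and a shell command to move; the robot and the scene stay as the last step left them, time stands still between calls to the robot, and variables do not carry over. Pictures are saved under pics/ and viewed, at most 14 in all, crops included, and the job is handed in when it is done.

```bash
mkdir -p pics; ls
python3 - <<'E'
from plant import bot
import cv2,numpy as np
o=bot.get_obs();print(o)
for n in("top","scene"):
    p=bot.camera_params(n);print(n,p)
    cv2.imwrite(f"pics/{n}0.png",bot.capture(n))
E
```

```text
pics
{'time': 0.0, 'joint_positions': array([ 9.74002358e-01,  3.42706260e-01,  1.52502975e+00, -2.02755445e-05,
        1.27538417e+00, -1.46029992e-01]), 'dq': array([ 1.16687037e-03,  6.34225353e-04,  1.41658594e-03,  1.14783989e-03,
        4.45825952e-05, -1.93927840e-03]), 'tau': array([ 1.36158003e-03, -4.31250930e+01, -2.44225520e+01,  7.17967772e-02,
        5.59143873e-02, -1.60348536e-04]), 'tool_pos': array([228.49921744, 472.23920587, 243.04904221]), 'tcp_rot': array([-3.14007857e+00, -2.03090263e-04,  2.69083444e+00]), 'contact_force': array([-0.08810998, -0.01821788,  0.07782285]), 'moment': array([0.03160155, 0.02337821, 0.00971023]), 'finger_force': 0.0, 'grip_width': 92.13499515116845}
top {'fovy': 50.98013533467468, 'cx': 250.42013911860377, 'cy': 188.17539394873296, 'camera_from_world': array([[ 1.49071816e-02, -9.99886642e-01, -2.11649163e-03,
         2.33834211e+02],
       [-9.90537332e-01, -1.44789073e-02, -1.36477674e-01,
         5.43975956e+02],
       [ 1.36431558e-01,  4.13096143e-03, -9.90640886e-01,
         8.11518331e+02],
       [ 0.00000000e+00,  0.00000000e+00,  0.00000000e+00,
         1.00000000e+00]])}
scene {'fovy': 50.69391204327946, 'cx': 250.1848411128877, 'cy': 193.49123782302493, 'camera_from_world': array([[ 8.74244853e-01, -4.85472373e-01,  3.53726434e-03,
        -3.68958472e+02],
       [-3.45903263e-01, -6.27986435e-01, -6.97125505e-01,
         3.60716644e+02],
       [ 3.40656527e-01,  6.08234833e-01, -7.16940387e-01,
         6.07672649e+02],
       [ 0.00000000e+00,  0.00000000e+00,  0.00000000e+00,
         1.00000000e+00]])}
```

View pics/top0.png

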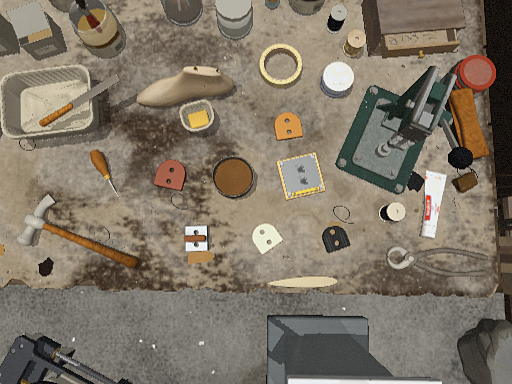

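View pics/scene0.png

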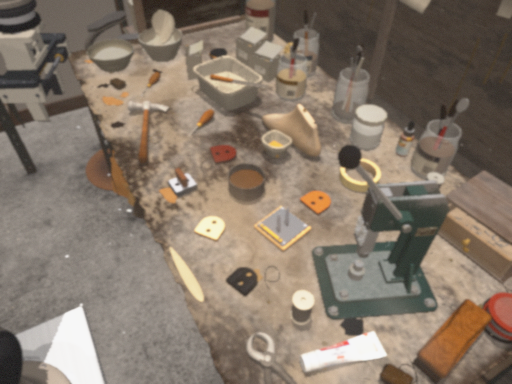

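```bash
cat > h.py <<'E'
import cv2,numpy as np
from plant import bot
def ray(p,uv):
    uv=np.atleast_2d(np.asarray(uv,float));f=192/np.tan(np.radians(p["fovy"]/2))
    d=np.c_[(uv[:,0]-p["cx"])/f,(uv[:,1]-p["cy"])/f,np.ones(len(uv))]
    T=p["camera_from_world"];R=T[:3,:3];return -R.T@T[:3,3],d@R
def onz(p,uv,z):
    c,d=ray(p,uv);return (c+d*((z-c[2])/d[:,2])[:,None])[:,:2]
def proj(p,X):
    X=np.atleast_2d(X);f=192/np.tan(np.radians(p["fovy"]/2));T=p["camera_from_world"]
    c=X@T[:3,:3].T+T[:3,3];return np.c_[c[:,0]/c[:,2]*f+p["cx"],c[:,1]/c[:,2]*f+p["cy"]]
E
python3 - <<'E'
from h import *
im=cv2.imread("pics/top0.png");p=bot.camera_params("top")
for n,uv in dict(red=(170,175),tan=(288,126),pale=(267,238),black=(335,238),block=(197,238),jig=(301,176),tin=(233,176)).items():
    print(n,onz(p,uv,10).round(),im[uv[1],uv[0]+6],im[uv[1]-4,uv[0]])
a=im[100:265,145:360];cv2.imwrite("pics/c0.png",cv2.resize(a,None,fx=3.6,fy=3.6,interpolation=cv2.INTER_CUBIC))
E
```

```text
red [[571. 418.]] [ 74  95 166] [30 37 78]
tan [[685. 160.]] [ 73 150 213] [105 131 169]
pale [[437. 205.]] [209 236 233] [212 236 234]
black [[439.  59.]] [64 67 68] [45 41 45]
block [[435. 355.]] [ 51  94 144] [155 159 165]
jig [[573. 132.]] [165 168 165] [168 168 163]
tin [[571. 280.]] [ 44  82 124] [ 49  96 130]
```

View pics/c0.png

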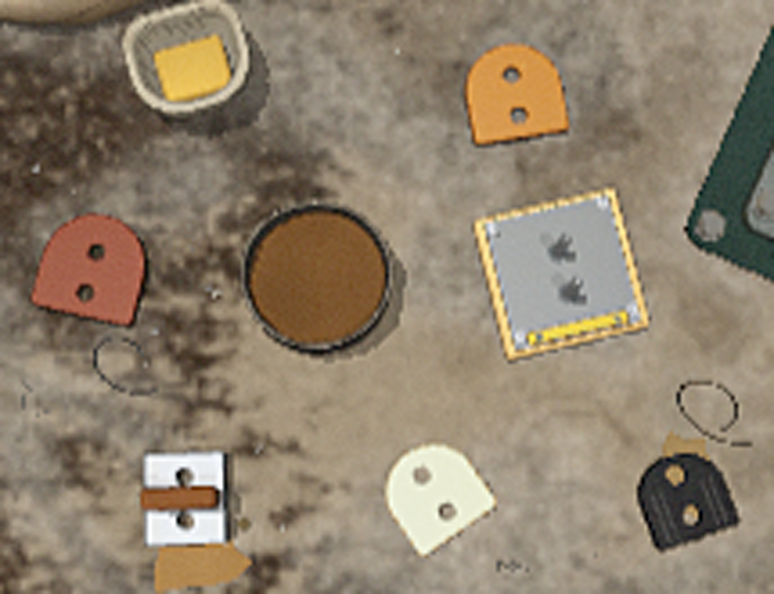

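```bash
cat >> h.py <<'E'
def mask(im,name):
    h=cv2.cvtColor(im,cv2.COLOR_BGR2HSV)
    r=dict(red=((0,90,60),(9,255,255)),tan=((10,135,150),(17,255,255)),pale=((20,10,195),(45,75,255)),
      black=((0,0,0),(179,75,85)),bar=((20,140,120),(33,255,255)))[name]
    return cv2.inRange(h,*map(np.array,r))
LEN=dict(red=64,tan=60,pale=56,black=52)
def blob(m,roi):
    k=np.zeros_like(m);u,v,r=map(int,roi);k[max(v-r,0):v+r,max(u-r,0):u+r]=255
    cs,_=cv2.findContours(m&k,cv2.RETR_EXTERNAL,cv2.CHAIN_APPROX_NONE)
    return max(cs,key=cv2.contourArea)
def lift(im,p,name,roi,z=8):
    c=blob(mask(im,name),roi)
    w=onz(p,c[:,0,:],z).astype(np.float32)
    (cx,cy),(a,b),ang=cv2.minAreaRect(w)
    M=cv2.moments((w*20).astype(np.int32));g=np.array([M["m10"],M["m01"]])/M["m00"]/20
    cc=np.array([cx,cy]);cand=[np.radians(ang+90*i) for i in range(4)]
    y=max(cand,key=lambda t:np.dot(cc-g,[np.cos(t),np.sin(t)]))
    d=np.array([np.cos(y),np.sin(y)])
    o=cc-d*(LEN[name]/2-14)
    # holes
    f=np.zeros(im.shape[:2],np.uint8);cv2.drawContours(f,[c],-1,255,-1)
    hm=cv2.erode(f,np.ones((3,3)))&~mask(im,name)
    hs=[onz(p,x[:,0,:].mean(0),z)[0] for x in sorted(cv2.findContours(hm,cv2.RETR_EXTERNAL,cv2.CHAIN_APPROX_NONE)[0],key=cv2.contourArea)[-2:]]
    hs.sort(key=lambda q:np.dot(q,d))
    return o,y,(a,b),np.array(hs)
E
python3 - <<'E'
from h import *
im=cv2.imread("pics/top0.png");p=bot.camera_params("top")
for n,r in dict(red=(170,175,25),tan=(288,126,25),pale=(267,238,25),black=(335,239,18)).items():
    o,y,s,hs=lift(im,p,n,r);hd=hs[1]-hs[0]
    print(n,o.round(1),"yaw",round((y+3.1416)%6.2832-3.1416,3),"size",np.round(s,1),"holes",hs.round(1).tolist(),round(float(np.hypot(*hd)),1),round(float(np.arctan2(hd[1],hd[0])),3))
c=blob(mask(im,"bar"),(301,190,25));print("bar",cv2.minAreaRect(onz(p,c[:,0,:],20).astype(np.float32)))
h=cv2.cvtColor(im,cv2.COLOR_BGR2HSV)
print("pins px guess",onz(p,[(145+570/3.6,100+290/3.6),(145+560/3.6,100+248/3.6)],40).round(1))
print("block holes",onz(p,[(145+185/3.6,100+474/3.6),(145+185/3.6,100+520/3.6)],18).round(1),"corners",onz(p,[(145+a/3.6,100+b/3.6) for a,b in [(144,453),(226,453),(227,545),(146,546)]],18).round(1).tolist())
o=bot.get_obs();P=bot.camera_params("wrist");T=P["camera_from_world"];print("wrist",P["fovy"],(-T[:3,:3].T@T[:3,3]).round(1),T.round(2).tolist())
E
```

```text
red [557.3 422.4] yaw -0.206 size [63.5 63.3] holes [[558.0, 421.5], [583.4, 416.0]] 26.0 -0.213
tan [672.7 159. ] yaw 0.171 size [59.2 59.1] holes [[672.9, 159.1], [698.3, 163.5]] 25.8 0.169
pale [429.4 201.2] yaw 0.622 size [55.3 55. ] holes [[429.4, 201.3], [450.7, 216.6]] 26.2 0.622
black [428.6  55.8] yaw 0.355 size [50.9 53.1] holes [[429.2, 55.4], [453.7, 64.7]] 26.2 0.362
bar ((539.1306762695312, 123.84796142578125), (5.826332092285156, 42.410335540771484), 13.89591121673584)
pins px guess [[558.  130.6]
 [582.9 136.4]]
block holes [[448.1 355.4]
 [421.2 354.5]] corners [[460.1, 380.1], [460.9, 331.5], [407.1, 329.4], [405.8, 376.9]]
wrist 70.72429350961639 [156.  506.4 384.2] [[0.44, 0.9, -0.0, -523.38], [0.86, -0.42, 0.3, -38.03], [0.27, -0.13, -0.95, 391.15], [0.0, 0.0, 0.0, 1.0]]
```

```bash
python3 -m pendant '[[[0.85,-0.92,-0.2],[0,0,0.17],1],[[0.85,-0.92,-0.2],[0,0,0.17],1],[[0.85,-0.92,-0.2],[0,0,0.17],1],[[0.85,-0.92,-0.2],[0,0,0.17],1],[[0.85,-0.92,-0.2],[0,0,0.17],1],[[0.85,-0.92,-0.2],[0,0,0.17],1],[[0.85,-0.92,-0.2],[0,0,0.17],1],[[0.85,-0.92,-0.2],[0,0,0.17],1],[[0.85,-0.92,-0.2],[0,0,0.17],1],[[0.85,-0.92,-0.2],[0,0,0.17],1]]'
python3 -m pendant '[[[0.85,-0.92,-0.2],[0,0,0.17],1],[[0.85,-0.92,-0.2],[0,0,0.17],1],[[0,0,0],[0,0,0],1],[[0,0,0],[0,0,0],1],[[0,0,0],[0,0,0],1],[[0,0,0],[0,0,0],1],[[0,0,0],[0,0,0],1],[[0,0,0],[0,0,0],1],[[0,0,0],[0,0,0],1],[[0,0,0],[0,0,0],1]]'
python3 - <<'E'
from h import *
import pickle
p=bot.camera_params("wrist");im=bot.capture("wrist");cv2.imwrite("pics/w1.png",im);pickle.dump(p,open("w1.pkl","wb"))
o=bot.get_obs();print(o["tool_pos"],o["tcp_rot"])
E
```

```text
time: 0.93
tool_pos: [484.5, 194.9, 183.2]
tcp_rot: [-3.141, -0.001, 2.896]
contact_force: [0.9, 0.6, -0.5]
grip_width: 92.1
finger_force: 0.0
time: 1.77
tool_pos: [534.5, 141.9, 172.0]
tcp_rot: [3.141, 0.0, 2.937]
contact_force: [0.4, 0.4, 0.4]
grip_width: 91.8
finger_force: 0.0
[534.56594858 141.78453103 171.95617349] [3.14137570e+00 3.44016597e-04 2.93626780e+00]
```

View pics/w1.png

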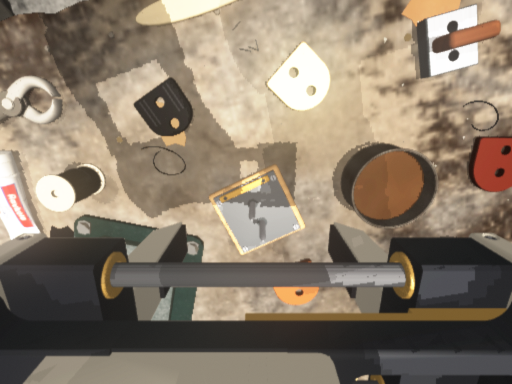

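Run:
```python
from h import *
a=cv2.imread("pics/w1.png")[160:260,205:310]
b=cv2.imread("pics/top0.png")[150:202,275:327]
f=lambda a,s:cv2.resize(a,s,interpolation=cv2.INTER_CUBIC)
cv2.imwrite("pics/j.png",np.hstack([f(a,(420,400)),f(b,(364,400))[:, :364]]))
```

```text
(no output)
```

View pics/j.png

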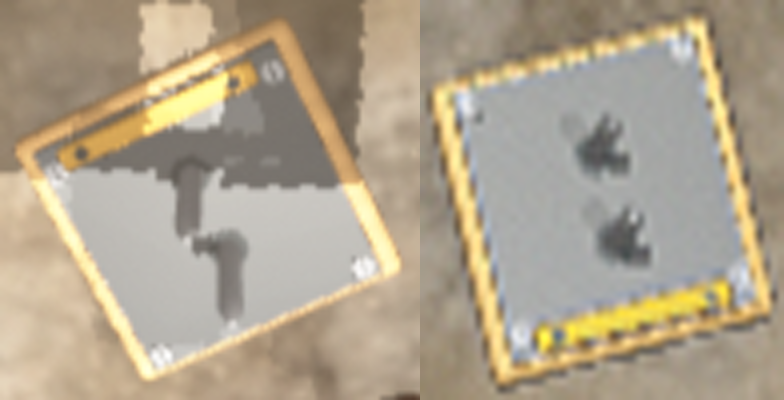

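Run:
```python
from h import *
import pickle
w=pickle.load(open("w1.pkl","rb"));t=bot.camera_params("top")
W=lambda l:[(205+u/4,160+v/4) for u,v in l];T=lambda l:[(275+(u-420)/7,150+v/7.69) for u,v in l]
for n,p,s,b in(("wrist",w,W([(58,178),(272,72),(365,268),(162,358)]),W([(20,150),(285,22),(400,268),(150,378)])),("top",t,T([(520,335),(742,278),(682,48),(468,103)]),T([(503,385),(772,308),(702,18),(433,95)]))):
  for q,z in((s,15),(b,12)):
    x=onz(p,q,z);e=x[3]-x[0]+x[2]-x[1];y=np.arctan2(e[1],e[0]);c=x.mean(0)
    print(n,x.round(1).tolist(),"ctr",c.round(1),"yaw",y.round(3),"origin",(c-14*np.array([np.cos(y),np.sin(y)])).round(1),"len",np.hypot(*e)/2)
print("tips",onz(w,W([(185,237),(231,323)]),62).round(1),"base",onz(w,W([(190,165),(232,240)]),14).round(1))
im=cv2.imread("pics/w1.png")
for n,r in dict(pale=(300,77,45),).items():
    o,y,s,hs=lift(im,w,n,r);print(n,o,y,s,hs)
for o in((561,130),(558.5,131)):
    y=.215
    print([ (proj(t,[(o[0]+d*np.cos(y),o[1]+d*np.sin(y),z)])-[[275,150]])*[7,7.69]+[[420,0]] for d in(0,26) for z in(14,62)])
```

```text
wrist [[554.1, 91.3], [535.3, 158.7], [600.9, 174.7], [618.2, 108.3]] ctr [577.1 133.2] yaw 0.249 origin [563.6 129.8] len 66.92816448219719
wrist [[544.3, 81.8], [522.5, 165.0], [604.6, 185.3], [626.0, 102.6]] ctr [574.3 133.7] yaw 0.245 origin [560.8 130.3] len 84.38498674322551
top [[533.0, 157.8], [550.2, 89.2], [616.1, 107.3], [599.2, 174.1]] ctr [574.6 132.1] yaw 0.256 origin [561.1 128.6] len 68.2015794901919
top [[519.2, 162.7], [542.2, 79.4], [625.6, 100.5], [601.9, 184.9]] ctr [572.2 131.9] yaw 0.255 origin [558.7 128.4] len 85.81964154680041
tips [[560.3 129. ]
 [586.2 135.6]] base [[558.4 129.9]
 [584.2 137.2]]
pale [443.10724188 217.81682884] 4.481896515938021 (90.39403533935547, 80.40772247314453) [[462.40623819 235.54535911]
 [440.84290589 201.17290675]]
[array([[609.47550736, 238.66251802]]), array([[629.91239298, 210.97992449]]), array([[591.45126179, 149.87083402]]), array([[610.77053306, 117.22166978]])]
[array([[606.27105517, 247.36073592]]), array([[626.53198348, 220.16708932]]), array([[588.25262522, 158.50040714]]), array([[607.39655794, 126.33218902]])]
```

```bash
python3 -m pendant '[[[0.085,0.93,-0.3],[0,0,0],1],[[0.085,0.93,-0.3],[0,0,0],1],[[0.085,0.93,-0.3],[0,0,0],1],[[0.085,0.93,-0.3],[0,0,0],1],[[0.085,0.93,-0.3],[0,0,0],1],[[0.085,0.93,-0.3],[0,0,0],1],[[0.085,0.93,-0.3],[0,0,0],1],[[0.085,0.93,-0.3],[0,0,0],1],[[0.085,0.93,-0.3],[0,0,0],1],[[0.085,0.93,-0.3],[0,0,0],1]]'
python3 -m pendant '[[[0,0,-0.4],[0,0,0],1],[[0,0,-0.4],[0,0,0],1],[[0,0,-0.4],[0,0,0],1],[[0,0,-0.4],[0,0,0],1],[[0,0,0],[0,0,0],1],[[0,0,0],[0,0,0],1],[[0,0,0],[0,0,0],1],[[0,0,0],[0,0,0],1],[[0,0,0],[0,0,0],1],[[0,0,0],[0,0,0],1]]'
```

```text
time: 2.65
tool_pos: [560.0, 421.9, 81.2]
tcp_rot: [3.142, -0.0, 2.936]
contact_force: [-0.1, 0.1, 0.3]
grip_width: 91.9
finger_force: 0.0
time: 3.48
tool_pos: [560.6, 420.5, 34.5]
tcp_rot: [3.141, 0.001, 2.935]
contact_force: [-0.3, 0.8, -0.3]
grip_width: 91.8
finger_force: 0.0
```

```bash
python3 -m pendant '[[[0,0,-0.27],[0,0,0],1],[[0,0,-0.26],[0,0,0],1],[[0,0,0],[0,0,0],1],[[0,0,0],[0,0,0],0],[[0,0,0],[0,0,0],0],[[0,0,0],[0,0,0],0],[[0,0,0],[0,0,0],0],[[0,0,0],[0,0,0],0],[[0,0,0],[0,0,0],0],[[0,0,0],[0,0,0],0]]'
```

```text
time: 4.32
tool_pos: [560.0, 420.2, 17.5]
tcp_rot: [-3.141, -0.001, 2.936]
contact_force: [-0.1, -0.2, 0.0]
grip_width: 63.4
finger_force: 30.0
```

```bash
python3 -m pendant '[[[0,0,1],[0,0,0],0],[[0,0,1],[0,0,0],0],[[0,0,1],[0,0,0],0],[[0,-0.97,0],[0,0,0.38],0],[[0,-0.97,0],[0,0,0.38],0],[[0,-0.97,0],[0,0,0.38],0],[[0,-0.97,0],[0,0,0.38],0],[[0,-0.97,0],[0,0,0.38],0],[[0,-0.97,0],[0,0,0.38],0],[[0,-0.97,0],[0,0,0.38],0]]'
python3 -m pendant '[[[0.03,-0.96,0],[0,0,0.38],0],[[0.03,-0.96,0],[0,0,0.38],0],[[0.03,-0.96,0],[0,0,0.38],0],[[0,0,-0.3],[0,0,0],0],[[0,0,-0.3],[0,0,0],0],[[0,0,0],[0,0,0],0],[[0,0,0],[0,0,0],0],[[0,0,0],[0,0,0],0],[[0,0,0],[0,0,0],0],[[0,0,0],[0,0,0],0]]'
python3 - <<'E'
from h import *
for n in("scene","wrist"): cv2.imwrite(f"pics/{n}2.png",bot.capture(n))
o=bot.get_obs();print(o["tool_pos"],o["tcp_rot"])
a=cv2.imread("pics/scene2.png")[165:275,200:360];b=cv2.imread("pics/wrist2.png")
f=lambda a,s:cv2.resize(a,s,interpolation=cv2.INTER_CUBIC)
cv2.imwrite("pics/v2.png",np.hstack([f(a,(436,300)),f(b[80:384,100:420],(316,300))]))
E
```

```text
time: 5.15
tool_pos: [559.9, 215.3, 107.9]
tcp_rot: [-3.142, -0.0, -3.026]
contact_force: [1.2, -0.4, -0.6]
grip_width: 63.8
finger_force: 30.0
time: 5.98
tool_pos: [563.0, 131.1, 90.1]
tcp_rot: [3.142, 0.001, -2.89]
contact_force: [-0.3, 0.3, 0.5]
grip_width: 63.6
finger_force: 30.0
[563.01106215 130.74675718  90.07556343] [-3.14159025e+00  4.97144882e-04 -2.89088012e+00]
```

View pics/v2.png

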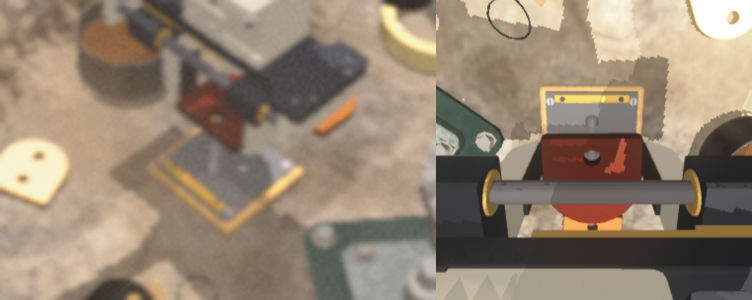

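Run:
```python
from h import *
p=bot.camera_params("wrist");im=cv2.imread("pics/wrist2.png")
m=mask(im,"red");k=np.zeros_like(m);k[225:250,240:280]=255
cs=cv2.findContours(~m&k,cv2.RETR_LIST,cv2.CHAIN_APPROX_NONE)[0]
for c in cs:
    if 30<cv2.contourArea(c)<400: e=cv2.fitEllipse(c);print(e,"hole z80.5",onz(p,e[0],80.5),"z72.5",onz(p,e[0],72.5))
F=lambda u,v:((u-436)/316*320+100,v/300*304+80)
x=onz(p,[F(562,98),F(619,98)],20);d=x[0]-x[1];y=np.arctan2(d[1],d[0])-np.pi/2
b=cv2.minAreaRect(onz(p,blob(mask(im,"bar"),(256,180,50))[:,0,:],20).astype(np.float32));print(b)
y2=.25;print(x,"yaw",y,"origin",x.mean(0)+21.5*np.array([np.cos(y2),np.sin(y2)]),np.array(b[0])+21.5*np.array([np.cos(y2),np.sin(y2)]))
y=-2.8909+np.pi;print(y)
cv2.imwrite("pics/z.png",cv2.resize(im[160:310,190:330],(700,560),interpolation=cv2.INTER_CUBIC))
```

```text
((257.5, 239.6338348388672), (15.056092262268066, 15.772879600524902), 90.0) hole z80.5 [[561.0029037  129.01624464]] z72.5 [[565.0558527  130.05395889]]
((535.6570434570312, 138.32020568847656), (4.1731462478637695, 12.093762397766113), 14.361501693725586)
[[545.27449666 100.08313447]
 [533.72384936 145.19634664]] yaw -2.890940315830786 origin [560.33079008 127.95892568] [556.48866052 143.63939081]
0.2506926535897933
```

View pics/z.png

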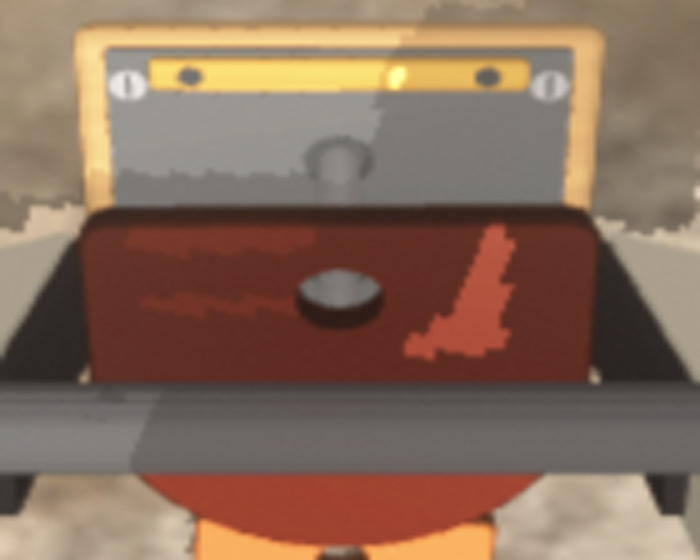

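```bash
python3 -m pendant '[[[-0.02,0,-0.2],[0,0,0],0],[[0,0,-0.2],[0,0,0],0],[[0,0,-0.2],[0,0,0],0],[[0,0,-0.2],[0,0,0],0],[[0,0,-0.2],[0,0,0],0],[[0,0,-0.2],[0,0,0],0],[[0,0,-0.2],[0,0,0],0],[[0,0,-0.2],[0,0,0],0],[[0,0,-0.2],[0,0,0],0],[[0,0,-0.1],[0,0,0],0]]'
```

```text
time: 6.92
tool_pos: [561.9, 130.2, 31.8]
tcp_rot: [3.141, -0.001, -2.892]
contact_force: [-0.9, -0.5, 0.2]
grip_width: 63.6
finger_force: 30.0
```

```bash
python3 -m pendant '[[[0,0,0],[0,0,0],0.6],[[0,0,0],[0,0,0],0.6],[[0,0,0],[0,0,0],0.6],[[0,0,0.67],[0,0,0],0.6],[[0,0,0.67],[0,0,0],0.6],[[0,0,0.67],[0,0,0],0.9],[[0.95,0.245,0],[0,0,-0.167],0.9],[[0.95,0.245,0],[0,0,-0.167],0.9],[[0.95,0.245,0],[0,0,-0.167],0.9],[[0.94,0.245,0],[0,0,-0.167],0.9]]'
python3 -m pendant '[[[0,0,-0.5],[0,0,0],0.9],[[0,0,-0.5],[0,0,0],0.9],[[0,0,-0.5],[0,0,0],0.9],[[0,0,-0.4],[0,0,0],0.9],[[0,0,0],[0,0,0],0.9],[[0,0,0],[0,0,0],0.9],[[0,0,0],[0,0,0],0.9],[[0,0,0],[0,0,0],0.9],[[0,0,0],[0,0,0],0.9],[[0,0,0],[0,0,0],0.9]]'
python3 - <<'E'
from h import *
for n in("top","wrist"): cv2.imwrite(f"pics/{n}3.png",bot.capture(n))
a=cv2.imread("pics/top3.png")[100:220,240:350];b=cv2.imread("pics/wrist3.png")
f=lambda a,s:cv2.resize(a,s,interpolation=cv2.INTER_CUBIC)
cv2.imwrite("pics/v3.png",np.hstack([f(a,(330,360)),f(b,(470,360))]))
E
```

```text
time: 7.75
tool_pos: [677.4, 160.0, 94.2]
tcp_rot: [-3.142, 0.002, -2.973]
contact_force: [0.4, -0.0, -0.3]
grip_width: 87.3
finger_force: 0.0
time: 8.58
tool_pos: [676.4, 159.7, 37.1]
tcp_rot: [3.142, 0.001, -2.972]
contact_force: [-0.3, -0.4, -0.5]
grip_width: 86.9
finger_force: 0.0
```

View pics/v3.png

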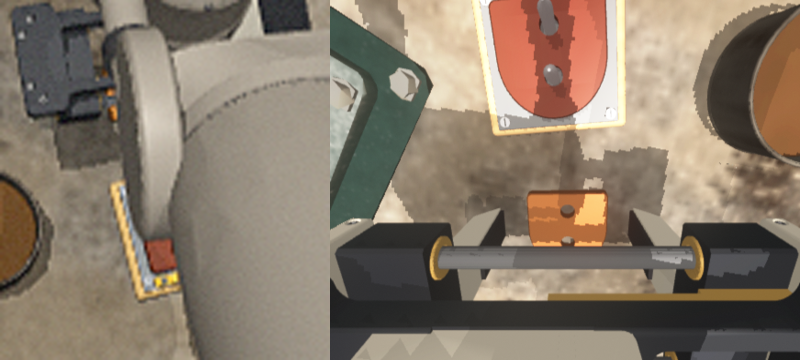

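```bash
python3 -m pendant '[[[0,0,-0.33],[0,0,0],0.9],[[0,0,-0.31],[0,0,0],0.9],[[0,0,0],[0,0,0],0.6],[[0,0,0],[0,0,0],0],[[0,0,0],[0,0,0],0],[[0,0,0],[0,0,0],0],[[0,0,0],[0,0,0],0],[[0,0,0],[0,0,0],0],[[0,0,0],[0,0,0],0],[[0,0,0],[0,0,0],0]]'
python3 - <<'E'
from h import *
P=[bot.get_obs()["tool_pos"]]
p=bot.camera_params("wrist");im=bot.capture("wrist");cv2.imwrite("pics/w4.png",im)
try:
    m=mask(im,"tan");k=np.zeros_like(m);k[180:260,180:330]=255
    for c in cv2.findContours(~m&k,cv2.RETR_LIST,cv2.CHAIN_APPROX_NONE)[0]:
        if 30<cv2.contourArea(c)<500: e=cv2.fitEllipse(c);print(e,onz(p,e[0],8))
except Exception as x: print(x)
print(P)
E
```

```text
time: 9.52
tool_pos: [676.7, 159.8, 17.3]
tcp_rot: [-3.142, 0.002, -2.972]
contact_force: [0.2, 0.7, 6.9]
grip_width: 59.6
finger_force: 30.8
((280.7740478515625, 245.9796142578125), (9.69471549987793, 25.644195556640625), 17.693700790405273) [[676.43069388 173.17450703]]
((257.44390869140625, 237.72328186035156), (15.263042449951172, 17.31390953063965), 93.0458755493164) [[673.27098447 157.91394809]]
[array([676.72169478, 159.7538202 ,  17.31169919])]
```

```bash
python3 -m pendant '[[[0,0,0.84],[0,0,0],0],[[0,0,0.84],[0,0,0],0],[[0,0,0.84],[0,0,0],0],[[-0.9425,-0.245,0],[0,0,0.17],0],[[-0.9425,-0.245,0],[0,0,0.17],0],[[-0.9425,-0.245,0],[0,0,0.17],0],[[-0.9425,-0.245,0],[0,0,0.17],0],[[0,0,0],[0,0,0],0],[[0,0,0],[0,0,0],0],[[0,0,0],[0,0,0],0]]'
python3 -m pendant '[[[0,0,0],[0,0,0],0],[[0,0,0],[0,0,0],0],[[0,0,0],[0,0,0],0],[[0,0,0],[0,0,0],0],[[0,0,0],[0,0,0],0],[[0,0,0],[0,0,0],0],[[0,0,0],[0,0,0],0],[[0,0,0],[0,0,0],0],[[0,0,0],[0,0,0],0],[[0,0,0],[0,0,0],0]]'
cat >> h.py <<'E'
def hole(name,z,jz=20,fn=None,tm=None):
    """held/to-be-held lift: front hole from wrist, relative to tool, in tool-yaw frame"""
    P=bot.get_obs();p=bot.camera_params("wrist");im=bot.capture("wrist")
    if fn: cv2.imwrite(fn,im)
    y=P["tcp_rot"][2]+np.pi;d=np.array([np.cos(y),np.sin(y)]);n=np.array([-d[1],d[0]])
    m=mask(im,name);k=np.zeros_like(m);k[150:275,215:300]=255
    print("tcp",P["tool_pos"].round(1),"yaw",round((y+np.pi)%(2*np.pi)-np.pi,3))
    for c in cv2.findContours(~m&k,cv2.RETR_LIST,cv2.CHAIN_APPROX_NONE)[0]:
        if 60<cv2.contourArea(c)<500:
            e=cv2.fitEllipse(c);q=onz(p,e[0],z)[0];r=q-P["tool_pos"][:2];print(np.round(e[0]+e[1],1),"hole",q.round(1),"rel x,y",(r@d).round(1),(r@n).round(1))
E
python3 -c "
from h import *
z=bot.get_obs()['tool_pos'][2]-17.3+8
hole('tan',z,fn='pics/w5.png')"
```

```text
time: 10.4
tool_pos: [563.7, 130.4, 92.3]
tcp_rot: [3.142, 0.001, -2.891]
contact_force: [-0.8, -0.1, -0.7]
grip_width: 59.4
finger_force: 30.0
time: 11.23
tool_pos: [562.9, 130.3, 92.6]
tcp_rot: [3.141, 0.0, -2.89]
contact_force: [1.2, -0.6, 0.5]
grip_width: 59.4
finger_force: 30.0
tcp [562.9 130.3  92.6] yaw 0.251
[257.4 237.7  15.7  17.5] hole [559.5 128.1] rel x,y -3.8 -1.2
```

```bash
python3 -m pendant '[[[0.015,0,-0.2],[0,0,0],0],[[0,0,-0.2],[0,0,0],0],[[0,0,-0.2],[0,0,0],0],[[0,0,-0.2],[0,0,0],0],[[0,0,-0.2],[0,0,0],0],[[0,0,-0.2],[0,0,0],0],[[0,0,-0.2],[0,0,0],0],[[0,0,-0.2],[0,0,0],0],[[0,0,-0.12],[0,0,0],0],[[0,0,0],[0,0,0],0]]'
```

```text
time: 12.12
tool_pos: [562.8, 130.2, 39.9]
tcp_rot: [3.141, -0.002, -2.89]
contact_force: [-0.3, 0.4, 0.7]
grip_width: 59.2
finger_force: 30.0
```

```bash
python3 -m pendant '[[[0,0,0],[0,0,0],0.55],[[0,0,0],[0,0,0],0.55],[[0,0,0],[0,0,0],0.55],[[0,0,0.58],[0,0,0],0.55],[[0,0,0.58],[0,0,0],0.55],[[0,0,0.58],[0,0,0],0.8],[[-0.873,0.485,0],[0,0,0.62],0.8],[[-0.873,0.485,0],[0,0,0.62],0.8],[[-0.873,0.485,0],[0,0,0.62],0.8],[[-0.873,0.485,0],[0,0,0.62],0.8]]'
python3 -m pendant '[[[-0.873,0.485,0],[0,0,0.62],0.8],[[0,0,-0.4],[0,0,0],0.8],[[0,0,-0.5],[0,0,0],0.8],[[0,0,-0.5],[0,0,0],0.8],[[0,0,-0.5],[0,0,0],0.8],[[0,0,0],[0,0,0],0.8],[[0,0,0],[0,0,0],0.8],[[0,0,0],[0,0,0],0.8],[[0,0,0],[0,0,0],0.8],[[0,0,0],[0,0,0],0.8]]'
python3 - <<'E'
from h import *
hole("pale",8,fn="pics/w6.png")
im=bot.capture("top");cv2.imwrite("pics/top6.png",im)
a=im[100:270,230:360];b=cv2.imread("pics/w6.png")
f=lambda a,s:cv2.resize(a,s,interpolation=cv2.INTER_CUBIC)
cv2.imwrite("pics/v6.png",np.hstack([f(a,(306,400)),f(b,(490,400))]))
E
```

```text
time: 12.95
tool_pos: [457.7, 188.9, 93.6]
tcp_rot: [-3.141, 0.001, -2.59]
contact_force: [0.1, 0.3, -0.2]
grip_width: 82.3
finger_force: 0.0
time: 13.78
tool_pos: [433.0, 203.2, 37.0]
tcp_rot: [-3.141, 0.002, -2.518]
contact_force: [0.3, -0.1, 0.2]
grip_width: 82.4
finger_force: 0.0
tcp [433.  203.2  37. ] yaw 0.623
[238.4 255.4  10.   35.1] hole [457.7 202.8] rel x,y 19.9 -14.7
[243.2 230.2   8.1  15.1] hole [439.5 194.3] rel x,y 0.2 -11.0
[291.3 219.7  19.2  51.5] hole [414.  216.5] rel x,y -7.7 21.9
[229.4 216.8  24.3  27.2] hole [436.8 181. ] rel x,y -9.8 -20.2
```

View pics/v6.png

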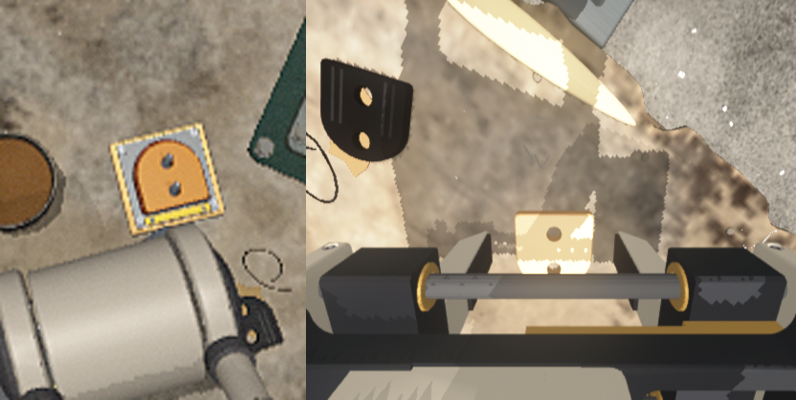

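```bash
python3 -m pendant '[[[0,0,-0.33],[0,0,0],0.8],[[0,0,-0.3],[0,0,0],0.8],[[0,0,0],[0,0,0],0.6],[[0,0,0],[0,0,0],-0.1],[[0,0,0],[0,0,0],-0.1],[[0,0,0],[0,0,0],-0.1],[[0,0,0],[0,0,0],-0.1],[[0,0,0],[0,0,0],-0.1],[[0,0,0],[0,0,0],-0.1],[[0,0,0],[0,0,0],-0.1]]'
python3 - <<'E'
from h import *
P=bot.get_obs();p=bot.camera_params("wrist");im=bot.capture("wrist");cv2.imwrite("pics/w7.png",im)
g=cv2.cvtColor(im,cv2.COLOR_BGR2HSV);print(im[215:245:3,258].tolist())
y=P["tcp_rot"][2]+np.pi;d=np.array([np.cos(y),np.sin(y)])
for t in(120,150,180):
    k=np.zeros(im.shape[:2],np.uint8);k[212:255,242:275]=255
    for c in cv2.findContours(cv2.inRange(g[...,2],0,t)&k,cv2.RETR_LIST,cv2.CHAIN_APPROX_NONE)[0]:
        if 60<cv2.contourArea(c)<400: e=cv2.fitEllipse(c);r=onz(p,e[0],8)[0]-P["tool_pos"][:2];print(t,np.round(e[0]+e[1],1),(r@d).round(1))
E
```

```text
time: 14.72
tool_pos: [433.0, 203.3, 17.2]
tcp_rot: [-3.141, 0.001, -2.518]
contact_force: [-0.1, 0.8, 10.3]
grip_width: 55.1
finger_force: 31.2
[[79, 118, 155], [141, 193, 228], [172, 221, 240], [172, 221, 240], [170, 219, 240], [143, 183, 209], [109, 131, 149], [106, 128, 147], [103, 125, 145], [80, 121, 157]]
150 [258.  236.4   8.   14.5] -5.2
180 [257.4 237.9  14.1  16.1] -4.1
180 [258.  214.    4.3  50.8] -20.0
```

```bash
python3 -m pendant '[[[0,0,0.845],[0,0,0],-0.1],[[0,0,0.845],[0,0,0],-0.1],[[0,0,0.845],[0,0,0],-0.1],[[0.869,-0.486,0],[0,0,-0.62],-0.1],[[0.869,-0.486,0],[0,0,-0.62],-0.1],[[0.869,-0.486,0],[0,0,-0.62],-0.1],[[0.869,-0.486,0],[0,0,-0.62],-0.1],[[0.869,-0.486,0],[0,0,-0.62],-0.1],[[0,0,0],[0,0,0],-0.1],[[0,0,0],[0,0,0],-0.1]]'
python3 -m pendant '[[[0,0,0],[0,0,0],-0.1],[[0,0,0],[0,0,0],-0.1],[[0,0,0],[0,0,0],-0.1],[[0,0,0],[0,0,0],-0.1],[[0,0,0],[0,0,0],-0.1],[[0,0,0],[0,0,0],-0.1],[[0,0,0],[0,0,0],-0.1],[[0,0,0],[0,0,0],-0.1],[[0,0,0],[0,0,0],-0.1],[[0,0,0],[0,0,0],-0.1]]'
```

```text
time: 15.6
tool_pos: [563.1, 129.2, 91.7]
tcp_rot: [3.141, -0.002, -2.892]
contact_force: [-0.4, 0.5, -1.3]
grip_width: 55.3
finger_force: 30.0
time: 16.43
tool_pos: [562.8, 130.1, 93.3]
tcp_rot: [3.141, -0.0, -2.89]
contact_force: [-0.1, -0.7, -0.3]
grip_width: 55.7
finger_force: 30.0
```

```bash
python3 -m pendant '[[[0.02,0,-0.17],[0,0,0],-0.1],[[0,0,-0.17],[0,0,0],-0.1],[[0,0,-0.17],[0,0,0],-0.1],[[0,0,-0.17],[0,0,0],-0.1],[[0,0,-0.17],[0,0,0],-0.1],[[0,0,-0.17],[0,0,0],-0.1],[[0,0,-0.17],[0,0,0],-0.1],[[0,0,-0.17],[0,0,0],-0.1],[[0,0,-0.15],[0,0,0],-0.1],[[0,0,0],[0,0,0],-0.1]]'
```

```text
time: 17.27
tool_pos: [563.3, 130.1, 47.6]
tcp_rot: [3.141, -0.0, -2.89]
contact_force: [-0.3, -0.2, 0.4]
grip_width: 55.2
finger_force: 30.0
```

```bash
python3 -m pendant '[[[0,0,0],[0,0,0],0.45],[[0,0,0],[0,0,0],0.45],[[0,0,0],[0,0,0],0.45],[[0,0,0.5],[0,0,0],0.45],[[0,0,0.5],[0,0,0],0.45],[[0,0,0.5],[0,0,0],0.7],[[-0.877,-0.489,0],[0,0,0.18],0.7],[[-0.877,-0.489,0],[0,0,0.18],0.7],[[-0.877,-0.489,0],[0,0,0.18],0.7],[[-0.877,-0.489,0],[0,0,0.18],0.7]]'
python3 -m pendant '[[[-0.877,-0.489,0],[0,0,0.18],0.7],[[0,0,-0.4],[0,0,0],0.7],[[0,0,-0.5],[0,0,0],0.7],[[0,0,-0.5],[0,0,0],0.7],[[0,0,-0.5],[0,0,0],0.7],[[0,0,0],[0,0,0],0.7],[[0,0,0],[0,0,0],0.7],[[0,0,0],[0,0,0],0.7],[[0,0,0],[0,0,0],0.7],[[0,0,0],[0,0,0],0.7]]'
python3 - <<'E'
from h import *
hole("black",8,fn="pics/w8.png")
im=bot.capture("top");cv2.imwrite("pics/top8.png",im)
a=im[100:270,230:360];b=cv2.imread("pics/w8.png")
f=lambda a,s:cv2.resize(a,s,interpolation=cv2.INTER_CUBIC)
cv2.imwrite("pics/v8.png",np.hstack([f(a,(306,400)),f(b,(490,400))]))
E
```

```text
time: 18.1
tool_pos: [456.9, 71.0, 93.1]
tcp_rot: [-3.141, 0.0, -2.802]
contact_force: [-0.1, -1.0, -0.1]
grip_width: 77.6
finger_force: 0.0
time: 18.93
tool_pos: [432.4, 56.8, 36.8]
tcp_rot: [-3.141, 0.002, -2.782]
contact_force: [-0.8, -0.2, -0.4]
grip_width: 78.1
finger_force: 0.0
tcp [432.4  56.8  36.8] yaw 0.36
[258.  256.   10.4  14.7] hole [451.9  63.2] rel x,y 20.5 -0.9
[257.5 223.7  12.2  14.9] hole [428.5  54. ] rel x,y -4.6 -1.2
```

View pics/v8.png

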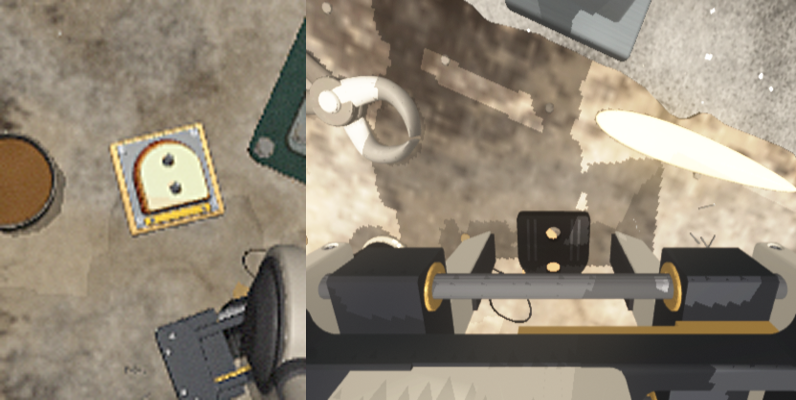

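```bash
python3 -m pendant '[[[0,0,-0.33],[0,0,0],0.7],[[0,0,-0.29],[0,0,0],0.7],[[0,0,0],[0,0,0],0.5],[[0,0,0],[0,0,0],-0.15],[[0,0,0],[0,0,0],-0.15],[[0,0,0],[0,0,0],-0.15],[[0,0,0],[0,0,0],-0.15],[[0,0,0],[0,0,0],-0.15],[[0,0,0],[0,0,0],-0.15],[[0,0,0],[0,0,0],-0.15]]'
python3 -c "
from h import *
hole('black',8)"
```

```text
time: 19.87
tool_pos: [431.7, 56.8, 17.3]
tcp_rot: [3.141, -0.0, -2.782]
contact_force: [0.6, -0.5, 0.1]
grip_width: 51.5
finger_force: 30.0
tcp [431.7  56.8  17.3] yaw 0.359
[256.4 237.5  12.7  15.5] hole [428.5  53.6] rel x,y -4.1 -1.9
```

```bash
python3 -m pendant '[[[0,0,0.845],[0,0,0],-0.15],[[0,0,0.845],[0,0,0],-0.15],[[0,0,0.845],[0,0,0],-0.15],[[0.875,0.489,0],[0,0,-0.18],-0.15],[[0.875,0.489,0],[0,0,-0.18],-0.15],[[0.875,0.489,0],[0,0,-0.18],-0.15],[[0.875,0.489,0],[0,0,-0.18],-0.15],[[0.875,0.489,0],[0,0,-0.18],-0.15],[[0,0,0],[0,0,0],-0.15],[[0,0,0],[0,0,0],-0.15]]'
python3 -m pendant '[[[0,0,0],[0,0,0],-0.15],[[0,0,0],[0,0,0],-0.15],[[0,0,0],[0,0,0],-0.15],[[0,0,0],[0,0,0],-0.15],[[0,0,0],[0,0,0],-0.15],[[0,0,0],[0,0,0],-0.15],[[0,0,0],[0,0,0],-0.15],[[0,0,0],[0,0,0],-0.15],[[0,0,0],[0,0,0],-0.15],[[0,0,0],[0,0,0],-0.15]]'
python3 -c "
from h import *
for i in range(3):print(bot.get_obs()['tool_pos'])
hole('black',bot.get_obs()['tool_pos'][2]-9.3)"
```

```text
time: 20.75
tool_pos: [563.3, 130.7, 92.7]
tcp_rot: [3.141, -0.001, -2.889]
contact_force: [-0.5, 0.1, -0.7]
grip_width: 51.4
finger_force: 30.0
time: 21.58
tool_pos: [563.1, 130.1, 93.4]
tcp_rot: [3.141, -0.0, -2.89]
contact_force: [-0.7, 0.0, -0.1]
grip_width: 51.2
finger_force: 30.0
[563.05103054 130.11364642  93.41804279]
[563.05103054 130.11364642  93.41804279]
[563.05103054 130.11364642  93.41804279]
tcp [563.1 130.1  93.4] yaw 0.251
```

```bash
python3 -m pendant '[[[0,0,-0.14],[0,0,0],-0.15],[[0,0,-0.14],[0,0,0],-0.15],[[0,0,-0.14],[0,0,0],-0.15],[[0,0,-0.14],[0,0,0],-0.15],[[0,0,-0.14],[0,0,0],-0.15],[[0,0,-0.14],[0,0,0],-0.15],[[0,0,-0.14],[0,0,0],-0.15],[[0,0,-0.14],[0,0,0],-0.15],[[0,0,-0.12],[0,0,0],-0.15],[[0,0,0],[0,0,0],-0.15]]'
```

```text
time: 22.47
tool_pos: [563.0, 130.1, 55.7]
tcp_rot: [3.141, -0.0, -2.89]
contact_force: [0.3, -0.6, -0.1]
grip_width: 51.6
finger_force: 30.0
```

```bash
python3 -m pendant '[[[0,0,0],[0,0,0],0.35],[[0,0,0],[0,0,0],0.35],[[0,0,0],[0,0,0],0.35],[[0,0,0.42],[0,0,0],0.35],[[0,0,0.42],[0,0,0],0.35],[[0,0,0.42],[0,0,0],0.35],[[-0.286,0.5,0],[0,0,-1],0.35],[[-0.286,0.5,0],[0,0,-1],0.35],[[-0.286,0.5,0],[0,0,-1],0.35],[[-0.286,0.5,0],[0,0,-1],0.35]]'
python3 -m pendant '[[[-0.286,0.5,0],[0,0,-1],0.35],[[-0.286,0.5,0],[0,0,-1],0.35],[[-0.286,0.5,0],[0,0,-1],0.35],[[-0.286,0.5,0],[0,0,-1],0.35],[[-0.286,0.5,0],[0,0,-1],0.3],[[-0.286,0.5,0],[0,0,-1],0.1],[[-0.286,0.5,0],[0,0,-1],0.1],[[-0.286,0.5,0],[0,0,-1],0.1],[[-0.286,0.5,0],[0,0,-1],0.1],[[-0.286,0.5,0],[0,0,-1],0.1]]'
python3 -m pendant '[[[-0.28,0.49,0],[0,0,-0.9],0.1],[[0,0,0],[0,0,0],0.1],[[0,0,0],[0,0,0],0.1],[[0,0,0],[0,0,0],0.1],[[0,0,0],[0,0,0],0.1],[[0,0,0],[0,0,0],0.1],[[0,0,0],[0,0,0],0.1],[[0,0,0],[0,0,0],0.1],[[0,0,0],[0,0,0],0.1],[[0,0,0],[0,0,0],0.1]]'
python3 - <<'E'
from h import *
import pickle
p=bot.camera_params("wrist");pickle.dump(p,open("w9.pkl","wb"))
b=bot.capture("wrist");cv2.imwrite("pics/w9.png",b)
im=bot.capture("top");cv2.imwrite("pics/top9.png",im)
a=im[140:210,270:330]
f=lambda a,s:cv2.resize(a,s,interpolation=cv2.INTER_CUBIC)
cv2.imwrite("pics/v9.png",np.hstack([f(a,(330,385)),f(b[150:384,120:400],(461,385))]))
E
```

```text
time: 23.3
tool_pos: [528.5, 190.6, 94.4]
tcp_rot: [3.141, 0.001, 2.907]
contact_force: [0.1, -0.5, 0.1]
grip_width: 61.9
finger_force: 0.0
time: 24.13
tool_pos: [442.5, 340.9, 94.3]
tcp_rot: [3.141, -0.0, 1.707]
contact_force: [0.0, -0.3, -0.7]
grip_width: 50.6
finger_force: 0.0
time: 24.97
tool_pos: [434.7, 354.7, 94.0]
tcp_rot: [3.141, 0.0, 1.605]
contact_force: [0.2, -0.2, -0.1]
grip_width: 50.3
finger_force: 0.0
```

View pics/v9.png

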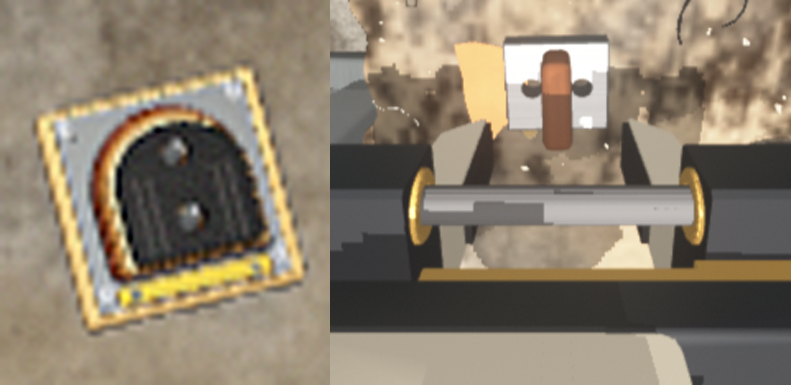

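Run:
```python
from h import *
import pickle
p=pickle.load(open("w9.pkl","rb"));im=cv2.imread("pics/w9.png")
F=lambda l:[(120+(u-330)*280/461,150+v*234/385) for u,v in l]
print(onz(p,F([(531,88),(582,88)]),18),onz(p,F([(504,47),(608,45),(607,128),(508,129)]),18))
```

```text
[[421.73065162 354.83112913]
 [448.13369617 355.72151246]] [[407.77379875 376.32108692]
 [460.01926125 379.12776889]
 [462.61971366 333.51018203]
 [409.86770419 331.15216435]]
```

```bash
python3 -m pendant '[[[0,0.01,-0.4],[0,0,0],0.1],[[0,0,-0.5],[0,0,0],0.1],[[0,0,-0.5],[0,0,0],0.1],[[0,0,-0.4],[0,0,0],0.1],[[0,0,0],[0,0,0],0.1],[[0,0,0],[0,0,0],-0.9],[[0,0,0],[0,0,0],-0.9],[[0,0,0],[0,0,0],-0.9],[[0,0,0],[0,0,0],-0.9],[[0,0,0],[0,0,0],-0.9]]'
python3 -m pendant '[[[0,0,0],[0,0,0],-0.9],[[0,0,0],[0,0,0],-0.9],[[0,0,0],[0,0,0],-0.9],[[0,0,0.1],[0,0,0],-0.9],[[0,0,0.3],[0,0,0],-0.9],[[0,0,0.6],[0,0,0],-0.9],[[0,0,0.6],[0,0,0],-0.9],[[0,0,0.6],[0,0,0],-0.9],[[0,0,0],[0,0,0],-0.9],[[0,0,0],[0,0,0],-0.9]]'
```

```text
time: 25.9
tool_pos: [434.9, 355.3, 40.7]
tcp_rot: [3.14, -0.001, 1.605]
contact_force: [0.2, 1.0, 0.2]
grip_width: 21.8
finger_force: 0.0
time: 26.73
tool_pos: [434.8, 355.3, 106.6]
tcp_rot: [3.14, -0.001, 1.605]
contact_force: [-0.4, 0.4, -4.8]
grip_width: 14.5
finger_force: 29.9
```

```bash
python3 -m pendant '[[[0,0,0.5],[0,0,0],-0.9],[[0.509,-0.824,0],[0,0,0.2],-0.9],[[0.509,-0.824,0],[0,0,0.2],-0.9],[[0.509,-0.824,0],[0,0,0.2],-0.9],[[0.509,-0.824,0],[0,0,0.2],-0.9],[[0.509,-0.824,0],[0,0,0.2],-0.9],[[0.509,-0.824,0],[0,0,0.2],-0.9],[[0.509,-0.824,0],[0,0,0.2],-0.9],[[0.509,-0.824,0],[0,0,0.2],-0.9],[[0.509,-0.824,0],[0,0,0.21],-0.9]]'
python3 -m pendant '[[[0,0,0],[0,0,0],-0.9],[[0,0,0],[0,0,0],-0.9],[[0,0,0],[0,0,0],-0.9],[[0,0,0],[0,0,0],-0.9],[[0,0,0],[0,0,0],-0.9],[[0,0,0],[0,0,0],-0.9],[[0,0,0],[0,0,0],-0.9],[[0,0,0],[0,0,0],-0.9],[[0,0,0],[0,0,0],-0.9],[[0,0,0],[0,0,0],-0.9]]'
python3 - <<'E'
from h import *
import pickle
p=bot.camera_params("wrist");pickle.dump(p,open("w10.pkl","wb"))
b=bot.capture("wrist");cv2.imwrite("pics/w10.png",b)
cv2.imwrite("pics/v10.png",cv2.resize(b[120:340,150:370],(600,600),interpolation=cv2.INTER_CUBIC))
E
```

```text
time: 27.57
tool_pos: [571.5, 131.2, 119.1]
tcp_rot: [-3.138, -0.001, 1.823]
contact_force: [0.1, 1.3, -4.7]
grip_width: 13.8
finger_force: 29.9
time: 28.4
tool_pos: [572.0, 132.8, 121.1]
tcp_rot: [3.141, 0.0, 1.822]
contact_force: [0.5, -0.3, -4.3]
grip_width: 14.0
finger_force: 29.9
```

View pics/v10.png

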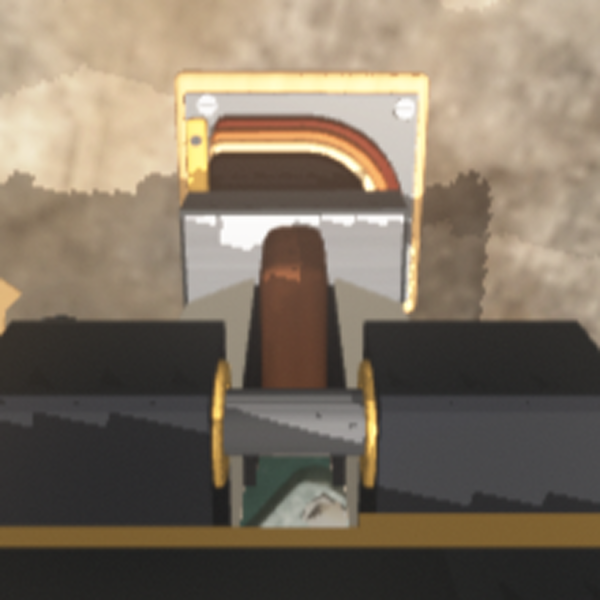

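Run:
```python
from h import *
import pickle
p=pickle.load(open("w10.pkl","rb"))
F=lambda l:[(150+u*220/600,120+v*220/600) for u,v in l]
d=np.array([np.cos(.251),np.sin(.251)])
o=np.array([559.6,129.4])
g=lambda l,z:((onz(p,F(l),z)-o)@d).round(1)
print("board edges",g([(177,73),(428,73)],13),"screws",g([(207,104),(405,107)],15),"want -30,58 / sym 14")
print("block top edges",g([(184,213),(405,213)],98.7),"grip",g([(266,232),(325,232)],128))
print("bar",g([(187,120),(207,120)],20))
```

```text
board edges [-26.3  58.2] screws [-16.3  50.7] want -30,58 / sym 14
block top edges [-12.9  38.9] grip [ 7.4 18.8]
bar [-22.6 -15.9]
```

Run:
```python
from h import *
p=bot.camera_params("top");im=cv2.imread("pics/top9.png")
g=cv2.cvtColor(im,cv2.COLOR_BGR2GRAY)
sub=g[155:190,290:315].astype(int)
m=((sub>105)*255).astype(np.uint8)
n,l,s,c=cv2.connectedComponentsWithStats(m)
for i in range(1,n):
    if 3<s[i,4]<60: q=c[i]+[290,155];print(q,s[i],[onz(p,q,z)[0].round(1).tolist() for z in(46,54,60)])
o,y,sz,hs=lift(im,p,"black",(302,177,14),46);print(o,y%6.283,sz,hs)
print(g[174:184,298:312])
```

```text
[301.57142857 166.42857143] [10 10  4  3  7] [[587.0, 135.0], [585.5, 136.0], [584.3, 136.7]]
[304.33333333 178.16666667] [13 22  3  3  6] [[562.1, 129.3], [560.8, 130.3], [559.8, 131.1]]
[309.68965517 188.10344828] [12 30 13  5 29] [[541.3, 118.2], [540.1, 119.3], [539.3, 120.2]]
[559.55597598 129.28590538] 0.23467670663810325 (48.689701080322266, 51.09592056274414) [[560.64831795 128.45999028]
 [585.61293595 135.12557718]]
[[ 45  47  53  50  54  49  44  52  50  44  48  55  70  46]
 [ 58  47  50  44  50  51  50  44  50  49  40  52  79  46]
 [ 64  55  51  52  48  36  52  38  47  50  45  52  73  57]
 [ 72  48  54  50  58  83  97 150  36  44  52  49  59  62]
 [ 80  53  48  54  84 131 131 209  59  10  49  43  50  73]
 [ 71  55  55  52  65 103 110 115  85  17  48  56  49  76]
 [ 68  69  49  48  65  96  97  88  62  31  51  51  50  63]
 [ 55  76  47  54  50  76  88  58  44  42  48  48  50  69]
 [ 50  77  56  53  51  49  46  37  52  54  55  41  53  49]
 [ 55  77  58  53  54  46  55  50  49  54  51  52  57  42]]
```

```bash
python3 -m pendant '[[[0.035,0.008,-0.1],[0,0,0],-0.9],[[0,0,-0.1],[0,0,0],-0.9],[[0,0,-0.1],[0,0,0],-0.9],[[0,0,-0.1],[0,0,0],-0.9],[[0,0,-0.1],[0,0,0],-0.9],[[0,0,-0.1],[0,0,0],-0.9],[[0,0,-0.1],[0,0,0],-0.9],[[0,0,-0.1],[0,0,0],-0.9],[[0,0,0],[0,0,0],-0.9],[[0,0,0],[0,0,0],-0.9]]'
```

```text
time: 29.28
tool_pos: [572.9, 132.9, 96.8]
tcp_rot: [-3.141, -0.0, 1.822]
contact_force: [0.2, -0.5, -4.2]
grip_width: 13.9
finger_force: 29.9
```

```bash
python3 -m pendant '[[[0,0,-0.04],[0,0,0],-0.9],[[0,0,-0.04],[0,0,0],-0.9],[[0,0,-0.04],[0,0,0],-0.9],[[0,0,-0.04],[0,0,0],-0.9],[[0,0,-0.04],[0,0,0],-0.9],[[0,0,0],[0,0,0],-0.9],[[0,0,0],[0,0,0],-0.9],[[0,0,0],[0,0,0],-0.9],[[0,0,0],[0,0,0],-0.9],[[0,0,0],[0,0,0],-0.9]]'
```

```text
time: 30.12
tool_pos: [573.1, 132.9, 91.1]
tcp_rot: [3.141, 0.0, 1.822]
contact_force: [0.3, 1.0, -4.6]
grip_width: 13.9
finger_force: 29.9
```

```bash
python3 -m pendant '[[[0,0,-0.04],[0,0,0],-0.9],[[0,0,-0.04],[0,0,0],-0.9],[[0,0,-0.04],[0,0,0],-0.9],[[0,0,-0.02],[0,0,0],-0.9],[[0,0,0],[0,0,0],-0.9],[[0,0,0],[0,0,0],-0.9],[[0,0,0],[0,0,0],-0.9],[[0,0,0],[0,0,0],-0.9],[[0,0,0],[0,0,0],-0.9],[[0,0,0],[0,0,0],-0.9]]'
```

```text
time: 30.95
tool_pos: [573.0, 132.9, 86.9]
tcp_rot: [3.141, -0.0, 1.822]
contact_force: [-0.3, 0.6, -4.2]
grip_width: 14.0
finger_force: 29.9
```

```bash
python3 -m pendant '[[[0,0,0],[0,0,0],-0.5],[[0,0,0],[0,0,0],-0.3],[[0,0,0],[0,0,0],-0.3],[[0,0,0.3],[0,0,0],-0.3],[[0,0,0.7],[0,0,0],-0.3],[[0,0,1],[0,0,0],-0.3],[[0,0,1],[0,0,0],-0.3],[[0,0.8,0.3],[0,0,0],-0.3],[[0,0.8,0],[0,0,0],-0.3],[[0,0.8,0],[0,0,0],-0.3]]'
python3 -m pendant '[[[-0.4,0.9,0],[0,0,0],-0.3],[[-0.4,0.9,0],[0,0,0],-0.3],[[-0.4,0.9,0],[0,0,0],-0.3],[[-0.4,0.9,0],[0,0,0],-0.3],[[0,0,0],[0,0,0],-0.3],[[0,0,0],[0,0,0],-0.3],[[0,0,0],[0,0,0],-0.3],[[0,0,0],[0,0,0],-0.3],[[0,0,0],[0,0,0],-0.3],[[0,0,0],[0,0,0],-0.3]]'
python3 - <<'E'
from h import *
a=bot.capture("top")[140:210,270:330];b=bot.capture("scene")[170:270,220:350]
f=lambda a,s:cv2.resize(a,s,interpolation=cv2.INTER_CUBIC)
cv2.imwrite("pics/v11.png",np.hstack([f(a,(330,385)),f(b,(465,385))]))
E
```

```text
time: 31.78
tool_pos: [573.8, 205.5, 188.5]
tcp_rot: [3.138, 0.0, 1.821]
contact_force: [-0.2, -0.5, -0.4]
grip_width: 32.4
finger_force: 0.0
time: 32.62
tool_pos: [525.6, 311.9, 185.9]
tcp_rot: [3.141, 0.0, 1.821]
contact_force: [-0.7, -1.1, -0.2]
grip_width: 32.1
finger_force: 0.0
```

View pics/v11.png

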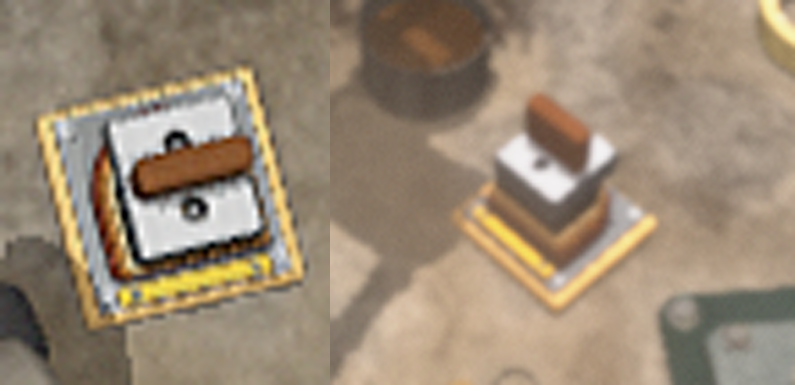

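The picture shows the block sitting flat on the stack. A pin shows centred in its front hole at about (194,208), and the tin has not moved.

```bash
python3 -c "
from plant import bot
print(bot.close_job())"
```

```text
the job is handed in; nothing more can be done
None
```

The four lifts (red-brown, tan, pale, black) are on the jig pins with the pressing block on top. The last pictures show everything seated and the glue tin where it stood. I handed the job in at about 33 s of the 109 s allowed; no verdict came back.

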